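Load the gravity-feed can rack

TASK

Load the three lying cans into the sloping gravity-feed can rack one at a time so that they will come out slimmest first, then the medium one, then the widest. Set each down lying across the chute, without dropping it in, and let it roll down to rest against the stop or the can ahead before loading the next. Leave everything else on the counter where it stands.

Things in the scene. Friction and masses are not known exactly. Their poses are not given: they have to be found in the camera images.
- can_slim_c (a point): the slim can (slimmest of three lying cans): steel with a plain paper label, 42 mm in diameter, 75 mm long, 90 to 380 g, lying on its side on a fixed low rubber rest. The point is its centre, about 23 mm above the counter at the start; y is its long axis (level; it turns about it as it rolls), x and z are across it
- can_medium_c (a point): the medium can (middle one in thickness of three lying cans): steel with a plain paper label, 53 mm in diameter, 75 mm long, 90 to 380 g, lying on its side on a fixed low rubber rest. The point is its centre, about 30 mm above the counter at the start; y is its long axis (level; it turns about it as it rolls), x and z are across it
- can_wide_c (a point): the wide can (thickest of three lying cans): steel with a plain paper label, 64 mm in diameter, 75 mm long, 90 to 380 g, lying on its side on a fixed low rubber rest. The point is its centre, about 36 mm above the counter at the start; y is its long axis (level; it turns about it as it rolls), x and z are across it
- rest_slim: black rubber rest under the slim can, fixed, 40 x 60 mm, with two ridges 8 mm high under the can, none farther than 20 mm from its centre line. Origin on the counter under its middle, y along the can
- rest_medium: black rubber rest under the medium can, fixed, 40 x 60 mm, with two ridges 8 mm high under the can, none farther than 20 mm from its centre line. Origin on the counter under its middle, y along the can
- rest_wide: black rubber rest under the wide can, fixed, 40 x 60 mm, with two ridges 8 mm high under the can, none farther than 20 mm from its centre line. Origin on the counter under its middle, y along the can
- rack: gravity-feed can rack, fixed: a straight white chute, open on top, sloping 9 degrees down towards its own -x. Origin on the counter under the middle of the chute (within 5 mm); x level, up the chute; y across it; z up. Flat floor 310 mm long, 45 mm above the counter over the origin, 85 mm wide between the sides. Cans lie across it (long axis along y) and roll freely down to the stop or the can ahead
- rack_load (a point): point on the chute floor, mid-width, where a can is well set down: 79 mm from the rack origin in +x, 57.5 mm above the counter; axes as the rack. The floor runs on 79 mm more to a 14 mm lip at the high end. The sides of the chute rise 22 mm square to the floor, then flare out at 45 degrees to 33 mm above it
- rack_stop (a point): point on the chute floor, mid-width, at the face of the 28 mm high stop lip that closes the low end: 148 mm from the rack origin in -x, 21.5 mm above the counter; axes as the rack
- spice_jar: bystander, to be left alone: small glass spice jar, 44 across, 60 high, standing between the cans and the rack (sizes in mm); origin at the centre of its underside
- water_bottle: bystander, to be left alone: clear water bottle, 66 across, 210 high, standing beyond the cans (sizes in mm); origin at the centre of its underside
- mug: bystander, to be left alone: white mug, 80 across, 90 high (sizes in mm); origin at the centre of its underside
- spoon: bystander, to be left alone: metal spoon with a wooden handle, about 190 long, lying on the counter; origin under its middle, x along its length (sizes in mm)
- big_can: bystander, to be left alone: large food can standing upright, 74 across, 110 high; it is not one of the three to load (sizes in mm); origin at the centre of its underside
- carton: bystander, to be left alone: cardboard food carton, 60 x 100 x 140 high (sizes in mm); origin at the centre of its underside
Mind the look-alikes: they are no part of the job. What is shaped like the part that bears can_slim_c but blue or red is not meant. Leave any red or yellow look-alike of the part that bears can_medium_c alone.

How it is judged:
By the outcome, as a careful person would: the job done as asked, in the order asked, and still so for the second after the job is handed in, with the robot touching nothing.
It also fails if it takes over 72 s, if anything falls off the work surface, if the arm or the gripper's body presses on something with over 40 N, if the wrist force passes 120 N, or if a joint passes its speed limit or range.

ROBOT

A 6-joint arm with a two-finger parallel gripper is mounted at the origin on the work surface. World frame = base frame: x ahead of the robot, y to its left, z up, the work surface at z = 0. Lengths are in m, angles in rad, forces in N, time in s.
With the tool pointing down it reaches from about 0.3 to 1 m from the base axis. Payload 5.1 kg.
Tool frame: the origin (TCP) lies midway between the tips of the shut fingers; the grasp point (between the pads) lies 19 mm behind it; z points along the fingers, y is the line along which they close (so a half turn about z gives the same grasp; the last joint's range is limited). The gripper opens to 95 mm and grips with 3 to 60 N. Pads are 20 mm wide; open, the fingers measure 119 mm over their backs; the gripper's body (75 mm by 180 mm) begins 59 mm behind the grasp point.
Start: joints at [1.053, 0.124, 1.65, -0, 1.367, -0.083], TCP at [0.274, 0.589, 0.215] pointing down, gripper open.
Joint ranges: [-2.61, 2.61], [-1.02, 2.33], [0.03, 2.71], [-1.35, 4.49], [0.32, 2.68], [-2.91, 2.91]. Speed limits (rad/s): [2.57, 2.57, 3.14, 3.14, 3.14, 3.14].

INTERFACE

Orientations are given as [roll, pitch, yaw] about the fixed x, y, z axes, in that order (R = Rz(yaw) Ry(pitch) Rx(roll)).
In Python, from plant import bot, imaging gives the robot as it stands.
- The arm moves only by the tool play_rows, never from a script. Its argument "increments" is a list of rows, each an object of numbers: "x", "y", "z": the shift along the tool's x, y, z in m; "wx", "wy", "wz": the turn, a rotation vector about the tool's x, y, z in degrees; "jaw": the closure, from 0 (fully open) to 1 (shut). A call has 1 to 20 rows; each row is the pose to reach, as a shift and turn from the pose commanded when the call began, along the tool's axes at that moment; what a row does not reach only later rows make up. A row lasts 1/12 s, in which the tool goes at most 41.7 mm and 7.16 degrees, less where a joint would pass 70% of its speed; a pose out of reach is approached as far as the arm can. A call with a gripper value outside its range is refused whole. The fingers move at their own pace and stop on an object; "grip_force" is the grip in N (left out, the last holds). Time passes only in rows, so rows that repeat a pose let the fingers close. It gives the time, the measured TCP pose, the force, the opening and the grip force at its end, in the units of the state.
- bot.observe(): the state, without advancing time (a new reading comes with each control period).
- imaging.grab_frame(name): name is "side" or "top" or "wrist"; returns the picture (420x560x3 uint8, red, green, blue); there is no depth.
- imaging.get_calibration(name): a dict with "fx", "fy", "cx", "cy" (pixels), "dist" ([k1, k2, p1, p2, k3] as OpenCV has them; the pictures are not rectified), "view" (4x4, takes a point from world to camera coordinates). Camera axes: x right, y up, looking along -z (the intrinsics and any distortion apply to the point x, -y, -z); pixel columns grow to the right and rows downward; lengths in m; the calibration is good to about 2 mm. A picture is of the moment at which its call begins: read the wrist's pose just before it. get_calibration takes no time and is no camera call; for the wrist camera it gives the pose at the moment of the call.
- bot.sign_off(): hands the job in; it is judged then, once.
Trained networks look in the newest picture that a camera, given by its name, has taken for a name from the list of things; names that differ only in an ending like _2 or _b are one class to them, and where a whole thing is asked for, a point or a joint stands for the part that bears it (a point fixed in the world has none). Each returns a list of dicts, best first, with "conf" (0 to 1); they miss things now and then, are a little off and sometimes report something else, mostly with a low value. They report only what shows in the picture. A call takes as long as a camera call. They do not tell look-alikes from the thing itself.
- imaging.trace(name, camera): "region" (420x560 bool, what is visible of it) and "uv" ([column, row] in pixels, amid what is visible of it).
- imaging.landmark_of(name, camera): "uv" ([column, row] in pixels: a listed point, or the origin of a listed thing).
The state is a dict: "t": time; "q": joint angles; "joint_vel": joint speeds; "joint_torque": joint torques, N m; "tool_pos": TCP position; "eef_rot": TCP orientation; "contact_force": force on the tool from outside, world axes, zero at the start; "torque": the same for the moment, N m; "finger_gap": finger opening in m; "gripper_force": force on a finger pad.
Only numpy, scipy, OpenCV 4.12 (cv2) and the standard library are available. Lean on these libraries where they do the work, as an engineer would, in place of code of your own. Each camera call takes 0.05 s, during which the arm holds its last target. There are 200 camera calls.

## Working session

There is one attempt and no reset: what is moved stays moved. The work goes in short steps, Python scripts to look and compute and a tool call to move; the robot and the scene stay as the last step left them, time stands still between calls to the robot, and variables do not carry over. Pictures are saved under pics/ and viewed, at most 10 in all, crops included, and the job is handed in when it is done.

Besides the shell and the picture viewer there is one more tool, called after "Request:" as name(argument=value, ...) on one line, values as JSON. play_rows: Moves the arm, as the interface text tells. Its arguments: {"type":"object","properties":{"increments":{"type":"array"},"grip_force":{"type":"number"}},"required":["increments"]}

```bash
ls; mkdir -p pics
python3 - <<'E'
from plant import bot, imaging
import cv2,numpy as np
s=bot.observe();print(s)
for c in("top","side"):
    im=imaging.grab_frame(c);cv2.imwrite(f"pics/{c}0.png",im[:,:,::-1])
    k=imaging.get_calibration(c);print(c,k)
    for n in["can_slim_c","can_medium_c","can_wide_c","rack","rack_load","rack_stop","spice_jar","water_bottle","mug","big_can","carton","spoon"]:
        print(n,[(np.round(d["uv"],1).tolist(),round(d["conf"],2)) for d in imaging.landmark_of(n,c)[:4]])
E
```

```text
pics
{'t': 0.0, 'q': array([ 1.05339693e+00,  1.24473564e-01,  1.65165100e+00, -3.72078793e-05,
        1.36750349e+00, -8.25916376e-02]), 'joint_vel': array([-0.00103588, -0.00100633,  0.00021583,  0.00239364,  0.00026179,
       -0.00104645]), 'joint_torque': array([-1.78381210e-04, -4.17610753e+01, -3.59929276e+01,  7.74191343e-02,
        4.91447013e-02, -1.68493893e-04]), 'tool_pos': array([0.27351856, 0.58894848, 0.21342107]), 'eef_rot': array([-3.13956119e+00, -1.31613389e-04,  2.70679231e+00]), 'contact_force': array([-0.39092931,  0.66084807,  0.28200681]), 'torque': array([ 0.00744914,  0.03395553, -0.03011531]), 'gripper_force': 0.0, 'finger_gap': 0.09504811221157947}
top {'fx': 398.2130238056569, 'fy': 398.2130238056569, 'cx': 278.6818085552363, 'cy': 214.89484000514702, 'dist': array([-0.06759398,  0.        ,  0.        ,  0.        ,  0.        ]), 'view': array([[ 1.03639575e-02, -9.99942096e-01,  2.89722356e-03,
         5.13809062e-02],
       [ 9.75168913e-01,  1.07481016e-02,  2.21201424e-01,
        -5.70772638e-01],
       [-2.21219755e-01,  5.32760181e-04,  9.7
[... 1032 characters left out ...]
, -0.87679011],
       [ 0.        ,  0.        ,  0.        ,  1.        ]])}
can_slim_c [([390.1, 253.0], 0.79), ([336.0, 254.1], 0.77), ([338.6, 293.7], 0.58), ([236.1, 162.7], 0.34)]
can_medium_c [([296.6, 345.5], 0.87), ([238.8, 396.4], 0.86), ([318.7, 414.1], 0.61)]
can_wide_c [([268.0, 274.7], 0.89)]
rack [([262.1, 208.1], 0.55), ([364.9, 226.8], 0.25)]
rack_load [([286.3, 190.9], 0.8), ([395.5, 370.2], 0.69)]
rack_stop [([208.6, 214.1], 0.85), ([293.4, 240.2], 0.56)]
spice_jar [([294.0, 243.1], 0.83)]
water_bottle [([363.4, 225.3], 0.58)]
mug [([411.8, 311.1], 0.56), ([294.9, 244.6], 0.26)]
big_can [([191.1, 171.3], 0.82)]
carton [([233.0, 161.9], 0.78)]
spoon [([394.8, 368.4], 0.9)]
```

View pics/top0.png

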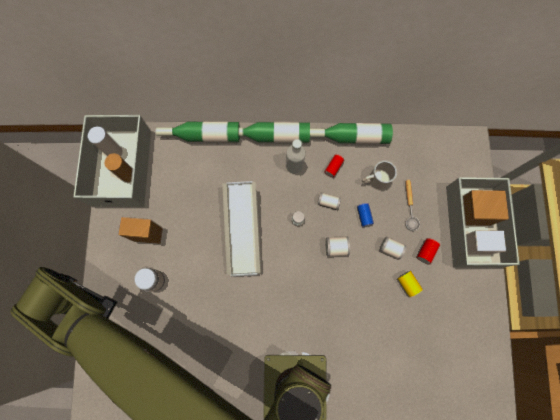

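View pics/side0.png

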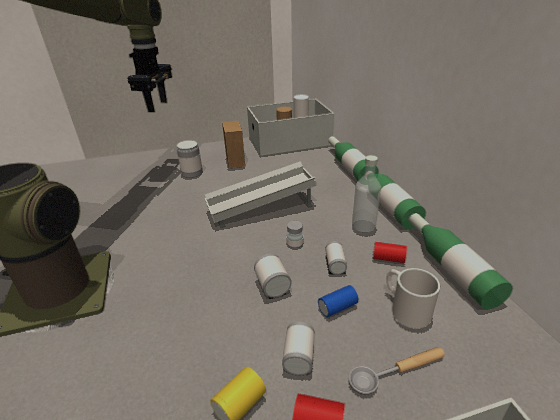

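The top view shows white cans: slim at about (329,201), medium at (392,247) and wide at (338,247). The red, blue and yellow cans are decoys. The rack spans (225–258, 183–275), with its high end far away. I'll fit the poses next.

```bash
cat > h.py <<'E'
from plant import bot, imaging
import cv2,numpy as np
from scipy.spatial.transform import Rotation as R
from scipy.optimize import minimize
F=np.diag([1.,-1,-1])
def proj(k,P):
    V=k["view"];r=F@V[:3,:3];t=F@V[:3,3]
    K=np.array([[k["fx"],0,k["cx"]],[0,k["fy"],k["cy"]],[0,0,1]])
    return cv2.projectPoints(np.float64(P).reshape(-1,1,3),cv2.Rodrigues(r)[0],t,K,k["dist"])[0][:,0]
def ray(k,uv):
    V=k["view"];r=F@V[:3,:3];t=F@V[:3,3]
    K=np.array([[k["fx"],0,k["cx"]],[0,k["fy"],k["cy"]],[0,0,1]])
    n=cv2.undistortPoints(np.float64(uv).reshape(1,1,2),K,k["dist"])[0,0]
    return -r.T@t, r.T@np.r_[n,1]
def onz(k,uv,z):
    o,d=ray(k,uv);return o+d*(z-o[2])/d[2]
def tri(ks,uvs):
    A=np.zeros((3,3));b=np.zeros(3)
    for k,uv in zip(ks,uvs):
        o,d=ray(k,uv);d/=np.linalg.norm(d);M=np.eye(3)-np.outer(d,d);A+=M;b+=M@o
    return np.linalg.solve(A,b)
def cyl(p,z,r,L):
    a=np.linspace(0,2*np.pi,24);ax=np.array([-np.sin(p[2]),np.cos(p[2]),0]);cr=np.array([np.cos(p[2]),np.sin(p[2]),0])
    c=np.array([p[0],p[1],z])
    return np.concatenate([c+s*L/2*ax+r*(np.outer(np.cos(a),cr)+np.outer(np.sin(a),[0,0,1])) for s in(-1,1)])
def fit(ms,p0,z,r,L=.075):
    """ms: list of (calib, mask); returns x,y,yaw(of can x), mean IoU"""
    S=4
    def cost(p):
        tot=0
        for k,m in ms:
            h=cv2.convexHull(np.float32(proj(k,cyl(p,z,r,L))))
            im=np.zeros(m.shape,np.uint8);cv2.fillConvexPoly(im,np.int32(np.round(h*16)),1,shift=4)
            im=im>0;tot+=1-(im&m).sum()/max((im|m).sum(),1)
            c=h[:,0].mean(0);ys,xs=np.nonzero(m);tot+=.002*np.hypot(*(proj(k,[[p[0],p[1],z]])[0]-[xs.mean(),ys.mean()]))
        return tot/len(ms)
    best=None
    for y in p0[2]:
        q=np.array([p0[0],p0[1],y])
        o=minimize(cost,q,method="Nelder-Mead",options=dict(initial_simplex=q+np.array([[0,0,0],[.01,0,0],[0,.01,0],[0,0,.3]]),xatol=1e-4,fatol=1e-5))
        if best is None or o.fun<best.fun:best=o
    return best.x,1-best.fun
def rel(pos,yaw,tilt_axis=None,tilt=0.):
    """tool-frame shift and rotvec(deg) from measured pose to a pose with tool y (closing line) horizontal at world angle yaw+90, pointing down"""
    s=bot.observe();R0=R.from_euler("xyz",s["eef_rot"])
    Rt=R.from_euler("z",yaw)*R.from_euler("x",np.pi)
    if tilt_axis is not None:Rt=R.from_rotvec(np.array(tilt_axis)*tilt)*Rt
    a=R0.inv().apply(np.array(pos)-s["tool_pos"]);w=(R0.inv()*Rt).as_rotvec(degrees=True)
    return np.round(a,4),np.round(w,2)
E
python3 - <<'E'
from h import *
K={c:imaging.get_calibration(c) for c in("top","side")}
Z=dict(slim=(.023,.021),medium=(.030,.0265),wide=(.036,.032))
uv={"slim":((329,201),(336,257)),"medium":((392,247),(298,347)),"wide":((338,247),(272,275))}
for c in K: imaging.grab_frame(c)
for n,(z,r) in Z.items():
    ms=[]
    for c,u in zip(K,uv[n]):
        best=min(imaging.trace(f"can_{n}_c",c),key=lambda d:np.hypot(*(np.array(d["uv"])-u)))
        print(n,c,np.round(best["uv"],1),round(best["conf"],2),best["region"].sum());ms.append((K[c],best["region"]))
    p0=onz(K["top"],uv[n][0],z)
    yr=[-.8,-.3,0,.3,.8]
    print("both",fit(ms,(p0[0],p0[1],yr),z,r),"top",fit(ms[:1],(p0[0],p0[1],yr),z,r),"side",fit(ms[1:],(p0[0],p0[1],yr),z,r))
for n,z,a,b in[("load",.0575,(241.1,205.9),(286.3,190.9)),("stop",.0215,(241,271.3),(208.6,214.1)),("jar",0,(301.3,217.3),(294,243.1)),("bottle",0,(292.3,165.3),(363.4,225.3)),("mug",0,(380.4,176.6),(411.8,311.1)),("spoon",0,(410.2,209.8),(394.8,368.4)),("origin",0,(246.5,232.7),(262.1,208.1)),("bigcan",0,(152.8,281.1),(191,171)),("blue",.02,(364.6,211.6),(338.6,299))]:
    print(n,np.round([onz(K["top"],a,z),onz(K["side"],b,z),tri(K.values(),[a,b])],3).tolist())
E
```

```text
slim top [326.7 197.3] 0.5 248
slim side [329.9 256.6] 0.75 550
both (array([ 0.63379971, -0.11972219, -0.29053787]), np.float64(0.8993214032054662)) top (array([ 0.63545837, -0.12025149, -0.31358326]), np.float64(0.8912209198523815)) side (array([ 0.633574  , -0.11980408, -0.29898813]), np.float64(0.9445693317774256))
medium top [392.  248.3] 0.59 398
medium side [294.9 345.8] 0.97 1428
both (array([ 0.4651831 , -0.33909643, -0.43040633]), np.float64(0.945485909543608)) top (array([ 0.46555629, -0.33982999, -0.47004318]), np.float64(0.9602418306539495)) side (array([ 0.46533749, -0.33793843,  2.72590622]), np.float64(0.9533789446617064))
wide top [337.  245.2] 0.95 452
wide side [272.8 275.6] 0.55 1141
both (array([ 0.46883636, -0.14357736,  0.04135207]), np.float64(0.9489982444163505)) top (array([ 0.46874354, -0.14468592,  0.0193326 ]), np.float64(0.9548564272178969)) side (array([ 0.46857162, -0.14316438,  0.06184091]), np.float64(0.9596745990670023))
load [[0.602, 0.188, 0.058], [0.597, 0.163, 0.057], [0.606, 0.19, 0.041]]
stop [[0.379, 0.185, 0.022], [0.366, 0.17, 0.021], [0.373, 0.186, 0.012]]
jar [[0.577, -0.024, 0.0], [0.564, -0.009, 0.0], [0.567, -0.022, 0.012]]
bottle [[0.774, 0.009, 0.0], [0.773, 0.005, 0.0], [0.775, 0.009, -0.003]]
mug [[0.734, -0.318, 0.0], [0.728, -0.306, 0.0], [0.726, -0.313, 0.01]]
spoon [[0.609, -0.421, 0.0], [0.624, -0.413, 0.0], [0.612, -0.419, 0.012]]
origin [[0.518, 0.171, 0.0], [0.526, 0.183, 0.0], [0.52, 0.171, 0.008]]
bigcan [[0.343, 0.495, 0.0], [0.344, 0.502, 0.0], [0.343, 0.494, 0.004]]
blue [[0.596, -0.249, 0.02], [0.587, -0.244, 0.02], [0.59, -0.247, 0.024]]
```

Run:
```python
from h import *
print(rel([.53,.18,.28],1.57))
```

```text
(array([-0.4048, -0.2635, -0.0653]), array([-0.  ,  0.  , 65.14]))
```

Request:
play_rows(increments=[{"x": -0.405,"y": -0.264,"z": -0.065,"wz": 65.1,"jaw": 0},{"x": -0.405,"y": -0.264,"z": -0.065,"wz": 65.1,"jaw": 0},{"x": -0.405,"y": -0.264,"z": -0.065,"wz": 65.1,"jaw": 0},{"x": -0.405,"y": -0.264,"z": -0.065,"wz": 65.1,"jaw": 0},{"x": -0.405,"y": -0.264,"z": -0.065,"wz": 65.1,"jaw": 0},{"x": -0.405,"y": -0.264,"z": -0.065,"wz": 65.1,"jaw": 0},{"x": -0.405,"y": -0.264,"z": -0.065,"wz": 65.1,"jaw": 0},{"x": -0.405,"y": -0.264,"z": -0.065,"wz": 65.1,"jaw": 0},{"x": -0.405,"y": -0.264,"z": -0.065,"wz": 65.1,"jaw": 0},{"x": -0.405,"y": -0.264,"z": -0.065,"wz": 65.1,"jaw": 0},{"x": -0.405,"y": -0.264,"z": -0.065,"wz": 65.1,"jaw": 0},{"x": -0.405,"y": -0.264,"z": -0.065,"wz": 65.1,"jaw": 0},{"x": -0.405,"y": -0.264,"z": -0.065,"wz": 65.1,"jaw": 0},{"x": -0.405,"y": -0.264,"z": -0.065,"wz": 65.1,"jaw": 0},{"x": -0.405,"y": -0.264,"z": -0.065,"wz": 65.1,"jaw": 0},{"x": -0.405,"y": -0.264,"z": -0.065,"wz": 65.1,"jaw": 0}])

```text
validation failed for argument at $.in...
```

Run:
```python
from h import *
s=bot.observe();print(s["tool_pos"],s["eef_rot"])
k=imaging.get_calibration("wrist");im=imaging.grab_frame("wrist");cv2.imwrite("pics/w1.png",im[:,:,::-1])
for n,z in(("rack_load",.0575),("rack_stop",.0215),("rack",0.)):
    for d in imaging.landmark_of(n,"wrist")[:2]:print(n,np.round(d["uv"],1),round(d["conf"],2),onz(k,d["uv"],z).round(4))
def corners(ox,oy,yaw):
    M=np.array([[np.cos(yaw),-np.sin(yaw)],[np.sin(yaw),np.cos(yaw)]]);out=[]
    for x in(-.148,.158):
        for y in(-.0425,.0425):
            p=M@[x,y]+[ox,oy];out.append([*p,.045+x*np.tan(np.radians(9))])
    return np.array(out)
print(proj(k,corners(.523,.18,0)).round(0).tolist())
print(rel([.634,-.12,.12],-.30+np.pi/2))
```

```text
[0.27380411 0.58948919 0.21465351] [-3.14156001e+00  2.59374064e-05  2.70683430e+00]
[[6.0, 397.0], [58.0, 375.0], [113.0, 582.0], [164.0, 565.0]]
(array([-0.6255, -0.4918,  0.0947]), array([ 0.  ,  0.  , 82.28]))
```

View pics/w1.png

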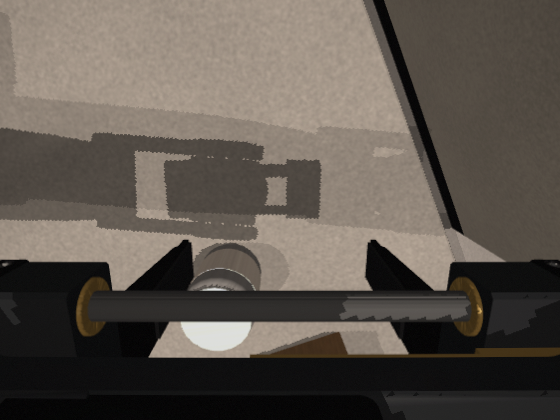

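The move was refused, so the arm hasn't moved. The wrist picture only shows the big can at (225,310), between the fingers. I'll retry with every field given.

Request:
play_rows(increments=[{"x": -0.04,"y": -0.026,"z": -0.006,"wx": 0.0,"wy": 0.0,"wz": 6.5,"jaw": 0.0}])

```text
t: 1.98
tool_pos: [0.2929, 0.5571, 0.2183]
eef_rot: [-3.141, -0.002, 2.597]
contact_force: [0.3, -1.4, 0.3]
finger_gap: 0.095
gripper_force: 0.0
```

Run:
```python
from h import *
print(rel([.53,.18,.28],1.57))
```

```text
(array([-0.398 , -0.1997, -0.0624]), array([-0.13, -0.09, 58.84]))
```

Request:
play_rows(increments=[{"x": -0.397,"y": -0.197,"z": -0.062,"wx": 0.0,"wy": 0.0,"wz": 58.6,"jaw": 0.0},{"x": -0.397,"y": -0.197,"z": -0.062,"wx": 0.0,"wy": 0.0,"wz": 58.6,"jaw": 0.0},{"x": -0.397,"y": -0.197,"z": -0.062,"wx": 0.0,"wy": 0.0,"wz": 58.6,"jaw": 0.0},{"x": -0.397,"y": -0.197,"z": -0.062,"wx": 0.0,"wy": 0.0,"wz": 58.6,"jaw": 0.0},{"x": -0.397,"y": -0.197,"z": -0.062,"wx": 0.0,"wy": 0.0,"wz": 58.6,"jaw": 0.0},{"x": -0.397,"y": -0.197,"z": -0.062,"wx": 0.0,"wy": 0.0,"wz": 58.6,"jaw": 0.0},{"x": -0.397,"y": -0.197,"z": -0.062,"wx": 0.0,"wy": 0.0,"wz": 58.6,"jaw": 0.0},{"x": -0.397,"y": -0.197,"z": -0.062,"wx": 0.0,"wy": 0.0,"wz": 58.6,"jaw": 0.0},{"x": -0.397,"y": -0.197,"z": -0.062,"wx": 0.0,"wy": 0.0,"wz": 58.6,"jaw": 0.0},{"x": -0.397,"y": -0.197,"z": -0.062,"wx": 0.0,"wy": 0.0,"wz": 58.6,"jaw": 0.0},{"x": -0.397,"y": -0.197,"z": -0.062,"wx": 0.0,"wy": 0.0,"wz": 58.6,"jaw": 0.0},{"x": -0.397,"y": -0.197,"z": -0.062,"wx": 0.0,"wy": 0.0,"wz": 58.6,"jaw": 0.0},{"x": -0.397,"y": -0.197,"z": -0.062,"wx": 0.0,"wy": 0.0,"wz": 58.6,"jaw": 0.0},{"x": -0.397,"y": -0.197,"z": -0.062,"wx": 0.0,"wy": 0.0,"wz": 58.6,"jaw": 0.0}])

```text
t: 3.15
tool_pos: [0.5316, 0.1796, 0.2817]
eef_rot: [-3.141, -0.0, 1.57]
contact_force: [0.4, -0.7, 0.1]
finger_gap: 0.095
gripper_force: 0.0
```

Run:
```python
from h import *
s=bot.observe();print(s["tool_pos"],s["eef_rot"])
k=imaging.get_calibration("wrist");im=imaging.grab_frame("wrist");cv2.imwrite("pics/w2.png",im[:,:,::-1])
for n,z in(("rack_load",.0575),("rack_stop",.0215),("rack",0.)):
    for d in imaging.landmark_of(n,"wrist")[:2]:print(n,np.round(d["uv"],1),round(d["conf"],2),onz(k,d["uv"],z).round(4))
def corners(ox,oy,yaw):
    M=np.array([[np.cos(yaw),-np.sin(yaw)],[np.sin(yaw),np.cos(yaw)]]);out=[]
    for x in(-.148,.158):
        for y in(-.0425,.0425):
            p=M@[x,y]+[ox,oy];out.append([*p,.045+x*np.tan(np.radians(9))])
    return np.array(out)
print(proj(k,corners(.523,.18,0)).round(0).tolist())
print(rel([.634,-.12,.12],-.30+np.pi/2))
```

```text
[0.53163234 0.17963796 0.28165488] [-3.14105309e+00 -3.39813867e-04  1.57030029e+00]
rack_stop [156.6 183. ] 0.68 [0.3701 0.1746 0.0215]
rack [270.1 173.6] 0.71 [0.5182 0.1837 0.    ]
[[163.0, 210.0], [157.0, 146.0], [405.0, 221.0], [412.0, 149.0]]
(array([-0.3007,  0.1023,  0.1615]), array([-0.03,  0.  , 17.29]))
```

View pics/w2.png

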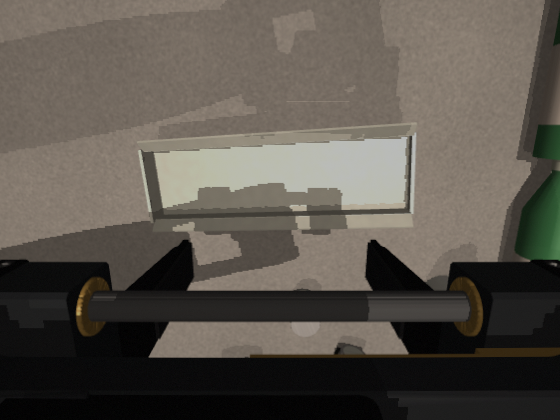

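The wrist view shows the rack with its floor at roughly (153–408, 137–214), and slightly yawed. I'll enlarge it to read the floor corners.

Run:
```python
import cv2
im=cv2.imread("pics/w2.png")[110:240,130:426]
cv2.imwrite("pics/w2c.png",cv2.resize(im,None,fx=2.7,fy=4,interpolation=cv2.INTER_CUBIC))
```

```text
(no output)
```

View pics/w2c.png

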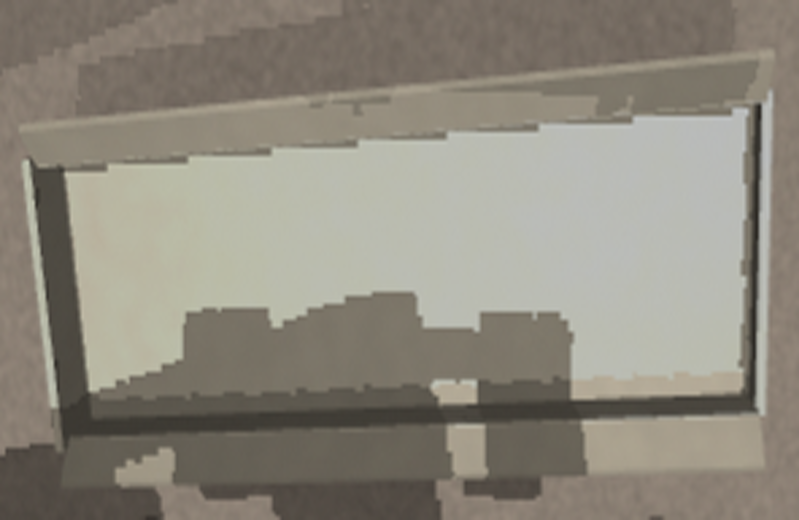

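```bash
cat >> h.py <<'E'
def corners(ox,oy,yaw):
    M=np.array([[np.cos(yaw),-np.sin(yaw)],[np.sin(yaw),np.cos(yaw)]]);out=[]
    for x in(-.148,.158):
        for y in(-.0425,.0425):
            p=M@[x,y]+[ox,oy];out.append([*p,.045+x*np.tan(np.radians(9))])
    return np.array(out)
E
python3 - <<'E'
from h import *
from scipy.optimize import least_squares
k=imaging.get_calibration("wrist")
obs=np.array([[164,214.5],[154.4,152.5],[405.2,210],[407,137.5]])
o=least_squares(lambda p:(proj(k,corners(*p))-obs).ravel(),[.52,.18,.05])
print(o.x,o.fun.round(1),"load",o.x[:2]+.079*np.array([np.cos(o.x[2]),np.sin(o.x[2])]), "cam",ray(k,[280,210])[0])
print(rel([.634,-.12,.13],-.30+np.pi/2))
E
```

```text
[0.5197594  0.18327235 0.06842284] [-0.5  1.1 -1.2 -0.8  0.4  0.3  1.  -0.2] load [0.59857454 0.18867353] cam [0.52962515 0.25344323 0.45298829]
(array([-0.3007,  0.1023,  0.1515]), array([-0.03,  0.  , 17.29]))
```

Request:
play_rows(increments=[{"x": -0.301,"y": 0.102,"z": 0.04,"wx": 0.0,"wy": 0.0,"wz": 17.3,"jaw": 0.0},{"x": -0.301,"y": 0.102,"z": 0.04,"wx": 0.0,"wy": 0.0,"wz": 17.3,"jaw": 0.0},{"x": -0.301,"y": 0.102,"z": 0.04,"wx": 0.0,"wy": 0.0,"wz": 17.3,"jaw": 0.0},{"x": -0.301,"y": 0.102,"z": 0.04,"wx": 0.0,"wy": 0.0,"wz": 17.3,"jaw": 0.0},{"x": -0.301,"y": 0.102,"z": 0.04,"wx": 0.0,"wy": 0.0,"wz": 17.3,"jaw": 0.0},{"x": -0.301,"y": 0.102,"z": 0.04,"wx": 0.0,"wy": 0.0,"wz": 17.3,"jaw": 0.0},{"x": -0.301,"y": 0.102,"z": 0.04,"wx": 0.0,"wy": 0.0,"wz": 17.3,"jaw": 0.0},{"x": -0.301,"y": 0.102,"z": 0.04,"wx": 0.0,"wy": 0.0,"wz": 17.3,"jaw": 0.0},{"x": -0.301,"y": 0.102,"z": 0.04,"wx": 0.0,"wy": 0.0,"wz": 17.3,"jaw": 0.0},{"x": -0.301,"y": 0.102,"z": 0.04,"wx": 0.0,"wy": 0.0,"wz": 17.3,"jaw": 0.0},{"x": -0.301,"y": 0.102,"z": 0.04,"wx": 0.0,"wy": 0.0,"wz": 17.3,"jaw": 0.0}])

```text
t: 4.27
tool_pos: [0.6337, -0.1203, 0.2417]
eef_rot: [-3.141, -0.001, 1.27]
contact_force: [-0.0, 0.7, 1.0]
finger_gap: 0.0955
gripper_force: 0.0
```

```bash
cat >> h.py <<'E'
Z=dict(slim=(.023,.021),medium=(.030,.0265),wide=(.036,.032))
def wlook(n,p0):
    z,r=Z[n];k=imaging.get_calibration("wrist");im=imaging.grab_frame("wrist")
    cv2.imwrite(f"pics/w_{n}.png",im[:,:,::-1])
    u=proj(k,[[p0[0],p0[1],z]])[0]
    d=min(imaging.trace(f"can_{n}_c","wrist"),key=lambda d:np.hypot(*(np.array(d["uv"])-u)))
    print(u,d["uv"],d["conf"],d["region"].sum())
    return fit([(k,d["region"])],(p0[0],p0[1],[p0[2],p0[2]+.15,p0[2]-.15]),z,r)
E
python3 - <<'E'
from h import *
p,f=wlook("slim",(.634,-.12,-.3));print(p,f)
print(rel([p[0],p[1],.007],p[2]+np.pi/2))
E
```

```text
[280.1436257  184.44387628] [280.2, 183.9] 0.85 2417
[ 0.6330263  -0.12056502 -0.28082304] 0.976776092049537
(array([-0.001 , -0.0006,  0.2353]), array([ 0.02, -0.02, -1.09]))
```

Request:
play_rows(grip_force=25, increments=[{"x": -0.001,"y": -0.001,"z": 0.041,"wx": 0.0,"wy": 0.0,"wz": -1.1,"jaw": 0.0},{"x": -0.001,"y": -0.001,"z": 0.082,"wx": 0.0,"wy": 0.0,"wz": -1.1,"jaw": 0.0},{"x": -0.001,"y": -0.001,"z": 0.123,"wx": 0.0,"wy": 0.0,"wz": -1.1,"jaw": 0.0},{"x": -0.001,"y": -0.001,"z": 0.164,"wx": 0.0,"wy": 0.0,"wz": -1.1,"jaw": 0.0},{"x": -0.001,"y": -0.001,"z": 0.2,"wx": 0.0,"wy": 0.0,"wz": -1.1,"jaw": 0.0},{"x": -0.001,"y": -0.001,"z": 0.22,"wx": 0.0,"wy": 0.0,"wz": -1.1,"jaw": 0.0},{"x": -0.001,"y": -0.001,"z": 0.234,"wx": 0.0,"wy": 0.0,"wz": -1.1,"jaw": 0.0},{"x": -0.001,"y": -0.001,"z": 0.234,"wx": 0.0,"wy": 0.0,"wz": -1.1,"jaw": 0.0},{"x": -0.001,"y": -0.001,"z": 0.234,"wx": 0.0,"wy": 0.0,"wz": -1.1,"jaw": 1.0},{"x": -0.001,"y": -0.001,"z": 0.234,"wx": 0.0,"wy": 0.0,"wz": -1.1,"jaw": 1.0},{"x": -0.001,"y": -0.001,"z": 0.234,"wx": 0.0,"wy": 0.0,"wz": -1.1,"jaw": 1.0},{"x": -0.001,"y": -0.001,"z": 0.234,"wx": 0.0,"wy": 0.0,"wz": -1.1,"jaw": 1.0},{"x": -0.001,"y": -0.001,"z": 0.234,"wx": 0.0,"wy": 0.0,"wz": -1.1,"jaw": 1.0},{"x": -0.001,"y": -0.001,"z": 0.234,"wx": 0.0,"wy": 0.0,"wz": -1.1,"jaw": 1.0},{"x": -0.001,"y": -0.001,"z": 0.234,"wx": 0.0,"wy": 0.0,"wz": -1.1,"jaw": 1.0},{"x": -0.001,"y": -0.001,"z": 0.234,"wx": 0.0,"wy": 0.0,"wz": -1.1,"jaw": 1.0}])

```text
t: 5.7
tool_pos: [0.6326, -0.1223, 0.008]
eef_rot: [3.141, -0.0, 1.288]
contact_force: [-0.9, -0.3, 0.4]
finger_gap: 0.0471
gripper_force: 0.0
```

Request:
play_rows(increments=[{"x": 0.0,"y": 0.0,"z": 0.0,"wx": 0.0,"wy": 0.0,"wz": 0.0,"jaw": 1.0},{"x": 0.0,"y": 0.0,"z": 0.0,"wx": 0.0,"wy": 0.0,"wz": 0.0,"jaw": 1.0},{"x": 0.0,"y": 0.0,"z": 0.0,"wx": 0.0,"wy": 0.0,"wz": 0.0,"jaw": 1.0},{"x": 0.0,"y": 0.0,"z": 0.0,"wx": 0.0,"wy": 0.0,"wz": 0.0,"jaw": 1.0},{"x": 0.0,"y": 0.0,"z": -0.02,"wx": 0.0,"wy": 0.0,"wz": 0.0,"jaw": 1.0},{"x": 0.0,"y": 0.0,"z": -0.05,"wx": 0.0,"wy": 0.0,"wz": 0.0,"jaw": 1.0},{"x": 0.0,"y": 0.0,"z": -0.09,"wx": 0.0,"wy": 0.0,"wz": 0.0,"jaw": 1.0},{"x": 0.0,"y": 0.0,"z": -0.13,"wx": 0.0,"wy": 0.0,"wz": 0.0,"jaw": 1.0},{"x": 0.0,"y": 0.0,"z": -0.15,"wx": 0.0,"wy": 0.0,"wz": 0.0,"jaw": 1.0},{"x": 0.0,"y": 0.0,"z": -0.15,"wx": 0.0,"wy": 0.0,"wz": 0.0,"jaw": 1.0}])

```text
t: 6.53
tool_pos: [0.6359, -0.1231, 0.1651]
eef_rot: [3.131, -0.0, 1.288]
contact_force: [2.1, -0.3, -1.1]
finger_gap: 0.0414
gripper_force: 24.9
```

```bash
cat >> h.py <<'E'
RY=.0684;RO=np.array([.5198,.1833])
def place(s_x,r,g,lift,doff=0.):
    """tool target holding a can: contact at rack x=s_x (level), can centre g beyond TCP along -tool z, raised 'lift' square to floor; doff: can centre offset along rack y from the tool"""
    xh=np.array([np.cos(RY),np.sin(RY),0]);yh=np.array([-xh[1],xh[0],0]);t=np.radians(9)
    n=-np.sin(t)*xh+np.array([0,0,np.cos(t)])
    c=np.r_[RO,.045]+s_x*(xh+np.array([0,0,np.tan(t)]))+n*(r+lift)
    pos=c-n*g-yh*doff
    return rel(pos,RY+np.pi/2,-yh,t), pos
E
python3 - <<'E'
from h import *
s=bot.observe();print(s["tool_pos"],s["finger_gap"],s["gripper_force"],s["contact_force"])
print(place(.079,.021,.015,.11,.0015));print(place(.079,.021,.015,.0,.0015))
E
```

```text
[ 0.63585864 -0.12307377  0.16507174] 0.0414185053273834 24.943637251853943 [ 2.12221392 -0.25100832 -1.06622311]
((array([ 0.2813, -0.1392, -0.0084]), array([ -8.3 ,   1.68, -20.08])), array([0.58061382, 0.18596265, 0.17208422]))
((array([ 0.2872, -0.1242,  0.1004]), array([ -8.3 ,   1.68, -20.08])), array([0.59778138, 0.18713874, 0.0634385 ]))
```

Request:
play_rows(increments=[{"x": 0.281,"y": -0.139,"z": -0.008,"wx": -8.3,"wy": 1.7,"wz": -20.1,"jaw": 1.0},{"x": 0.281,"y": -0.139,"z": -0.008,"wx": -8.3,"wy": 1.7,"wz": -20.1,"jaw": 1.0},{"x": 0.281,"y": -0.139,"z": -0.008,"wx": -8.3,"wy": 1.7,"wz": -20.1,"jaw": 1.0},{"x": 0.281,"y": -0.139,"z": -0.008,"wx": -8.3,"wy": 1.7,"wz": -20.1,"jaw": 1.0},{"x": 0.281,"y": -0.139,"z": -0.008,"wx": -8.3,"wy": 1.7,"wz": -20.1,"jaw": 1.0},{"x": 0.281,"y": -0.139,"z": -0.008,"wx": -8.3,"wy": 1.7,"wz": -20.1,"jaw": 1.0},{"x": 0.281,"y": -0.139,"z": -0.008,"wx": -8.3,"wy": 1.7,"wz": -20.1,"jaw": 1.0},{"x": 0.281,"y": -0.139,"z": -0.008,"wx": -8.3,"wy": 1.7,"wz": -20.1,"jaw": 1.0},{"x": 0.281,"y": -0.139,"z": -0.008,"wx": -8.3,"wy": 1.7,"wz": -20.1,"jaw": 1.0},{"x": 0.281,"y": -0.139,"z": -0.008,"wx": -8.3,"wy": 1.7,"wz": -20.1,"jaw": 1.0},{"x": 0.281,"y": -0.139,"z": -0.008,"wx": -8.3,"wy": 1.7,"wz": -20.1,"jaw": 1.0},{"x": 0.281,"y": -0.139,"z": -0.008,"wx": -8.3,"wy": 1.7,"wz": -20.1,"jaw": 1.0}])

```text
t: 7.53
tool_pos: [0.5773, 0.185, 0.1646]
eef_rot: [2.997, -0.003, 1.638]
contact_force: [0.4, 0.9, -0.7]
finger_gap: 0.0414
gripper_force: 24.9
```

Run:
```python
from h import *
for c in("wrist",):
    cv2.imwrite(f"pics/h1{c}.png",imaging.grab_frame(c)[:,:,::-1])
print(place(.079,.021,.015,.11,.0015));print(place(.079,.021,.015,.0,.0015))
```

```text
((array([ 0.0008,  0.0041, -0.0066]), array([-0.65, -0.18, -0.11])), array([0.58061382, 0.18596265, 0.17208422]))
((array([0.0005, 0.0054, 0.1034]), array([-0.65, -0.18, -0.11])), array([0.59778138, 0.18713874, 0.0634385 ]))
```

View pics/h1wrist.png

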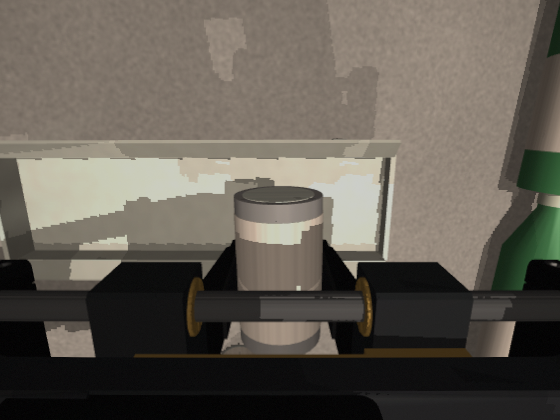

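The picture shows the slim can held at (280,265) and the chute level in the frame, so the yaw is right. I'll lower it.

Request:
play_rows(increments=[{"x": 0.0,"y": 0.005,"z": 0.035,"wx": -0.6,"wy": 0.0,"wz": 0.0,"jaw": 1.0},{"x": 0.0,"y": 0.005,"z": 0.065,"wx": -0.6,"wy": 0.0,"wz": 0.0,"jaw": 1.0},{"x": 0.0,"y": 0.005,"z": 0.085,"wx": -0.6,"wy": 0.0,"wz": 0.0,"jaw": 1.0},{"x": 0.0,"y": 0.005,"z": 0.095,"wx": -0.6,"wy": 0.0,"wz": 0.0,"jaw": 1.0},{"x": 0.0,"y": 0.005,"z": 0.095,"wx": -0.6,"wy": 0.0,"wz": 0.0,"jaw": 1.0},{"x": 0.0,"y": 0.005,"z": 0.095,"wx": -0.6,"wy": 0.0,"wz": 0.0,"jaw": 1.0}])

```text
t: 8.08
tool_pos: [0.5967, 0.1873, 0.0727]
eef_rot: [2.984, -0.004, 1.638]
contact_force: [0.3, -0.5, -0.3]
finger_gap: 0.0415
gripper_force: 24.9
```

Run:
```python
from h import *
print(bot.observe()["contact_force"],place(.079,.021,.015,.0,.0015))
```

```text
[ 0.30944167 -0.53381973 -0.34426197] ((array([-0.0003, -0.0004,  0.0094]), array([ 0.01, -0.21, -0.08])), array([0.59778138, 0.18713874, 0.0634385 ]))
```

Request:
play_rows(increments=[{"x": 0.0,"y": 0.0,"z": 0.003,"wx": 0.0,"wy": 0.0,"wz": 0.0,"jaw": 1.0},{"x": 0.0,"y": 0.0,"z": 0.006,"wx": 0.0,"wy": 0.0,"wz": 0.0,"jaw": 1.0},{"x": 0.0,"y": 0.0,"z": 0.008,"wx": 0.0,"wy": 0.0,"wz": 0.0,"jaw": 1.0},{"x": 0.0,"y": 0.0,"z": 0.008,"wx": 0.0,"wy": 0.0,"wz": 0.0,"jaw": 1.0}])

```text
t: 8.42
tool_pos: [0.5978, 0.1882, 0.0652]
eef_rot: [2.983, -0.004, 1.64]
contact_force: [-0.4, 0.5, -1.0]
finger_gap: 0.0415
gripper_force: 24.9
```

Request:
play_rows(increments=[{"x": 0.0,"y": 0.0,"z": 0.001,"wx": 0.0,"wy": 0.0,"wz": 0.0,"jaw": 1.0},{"x": 0.0,"y": 0.0,"z": 0.002,"wx": 0.0,"wy": 0.0,"wz": 0.0,"jaw": 1.0},{"x": 0.0,"y": 0.0,"z": 0.002,"wx": 0.0,"wy": 0.0,"wz": 0.0,"jaw": 1.0},{"x": 0.0,"y": 0.0,"z": 0.002,"wx": 0.0,"wy": 0.0,"wz": 0.0,"jaw": 1.0}])

```text
t: 8.75
tool_pos: [0.5981, 0.1883, 0.063]
eef_rot: [2.984, -0.004, 1.64]
contact_force: [0.8, -0.2, -0.6]
finger_gap: 0.0416
gripper_force: 24.9
```

Request:
play_rows(increments=[{"x": 0.0,"y": 0.0,"z": 0.001,"wx": 0.0,"wy": 0.0,"wz": 0.0,"jaw": 1.0},{"x": 0.0,"y": 0.0,"z": 0.0015,"wx": 0.0,"wy": 0.0,"wz": 0.0,"jaw": 1.0},{"x": 0.0,"y": 0.0,"z": 0.0015,"wx": 0.0,"wy": 0.0,"wz": 0.0,"jaw": 1.0},{"x": 0.0,"y": 0.0,"z": 0.0015,"wx": 0.0,"wy": 0.0,"wz": 0.0,"jaw": 1.0}])

```text
t: 9.08
tool_pos: [0.5982, 0.1883, 0.0628]
eef_rot: [2.984, -0.004, 1.64]
contact_force: [-4.8, -1.1, 7.1]
finger_gap: 0.0412
gripper_force: 24.9
```

Request:
play_rows(increments=[{"x": 0.0,"y": 0.0,"z": -0.001,"wx": 0.0,"wy": 0.0,"wz": 0.0,"jaw": 0.0},{"x": 0.0,"y": 0.0,"z": -0.001,"wx": 0.0,"wy": 0.0,"wz": 0.0,"jaw": 0.0},{"x": 0.0,"y": 0.0,"z": -0.001,"wx": 0.0,"wy": 0.0,"wz": 0.0,"jaw": 0.0},{"x": 0.0,"y": 0.0,"z": -0.001,"wx": 0.0,"wy": 0.0,"wz": 0.0,"jaw": 0.0},{"x": 0.0,"y": 0.0,"z": -0.001,"wx": 0.0,"wy": 0.0,"wz": 0.0,"jaw": 0.0},{"x": 0.0,"y": 0.0,"z": -0.001,"wx": 0.0,"wy": 0.0,"wz": 0.0,"jaw": 0.0},{"x": 0.0,"y": 0.0,"z": -0.001,"wx": 0.0,"wy": 0.0,"wz": 0.0,"jaw": 0.0},{"x": 0.0,"y": 0.0,"z": -0.001,"wx": 0.0,"wy": 0.0,"wz": 0.0,"jaw": 0.0},{"x": 0.0,"y": 0.0,"z": -0.006,"wx": 0.0,"wy": 0.0,"wz": 0.0,"jaw": 0.0},{"x": 0.0,"y": 0.0,"z": -0.016,"wx": 0.0,"wy": 0.0,"wz": 0.0,"jaw": 0.0},{"x": 0.0,"y": 0.0,"z": -0.03,"wx": 0.0,"wy": 0.0,"wz": 0.0,"jaw": 0.0},{"x": 0.0,"y": 0.0,"z": -0.06,"wx": 0.0,"wy": 0.0,"wz": 0.0,"jaw": 0.0},{"x": 0.0,"y": 0.0,"z": -0.1,"wx": 0.0,"wy": 0.0,"wz": 0.0,"jaw": 0.0},{"x": 0.0,"y": 0.0,"z": -0.14,"wx": 0.0,"wy": 0.0,"wz": 0.0,"jaw": 0.0},{"x": 0.0,"y": 0.0,"z": -0.15,"wx": 0.0,"wy": 0.0,"wz": 0.0,"jaw": 0.0},{"x": 0.0,"y": 0.0,"z": -0.15,"wx": 0.0,"wy": 0.0,"wz": 0.0,"jaw": 0.0}])

```text
t: 10.42
tool_pos: [0.5774, 0.1868, 0.2173]
eef_rot: [2.972, -0.006, 1.64]
contact_force: [-0.4, -0.3, 0.4]
finger_gap: 0.0954
gripper_force: 0.0
```

Run:
```python
from h import *
cv2.imwrite("pics/a1.png",np.hstack([imaging.grab_frame("wrist")[:,:,::-1][:250],]))
print(imaging.landmark_of("can_slim_c","wrist")[:1])
print(rel([.4653,-.339,.24],-.44+np.pi/2))
```

```text
[{'uv': [134.2, 201.8], 'conf': 0.81}]
(array([-0.5162, -0.1384, -0.0544]), array([ 8.85, -2.55, 29.07]))
```

View pics/a1.png

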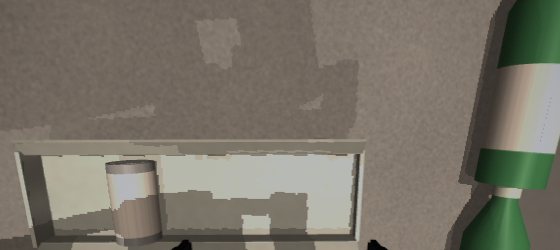

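The slim can at (134,200) is rolling straight down the chute. Next is the medium can.

Request:
play_rows(increments=[{"x": -0.516,"y": -0.138,"z": -0.054,"wx": 8.9,"wy": -2.5,"wz": 29.1,"jaw": 0.0},{"x": -0.516,"y": -0.138,"z": -0.054,"wx": 8.9,"wy": -2.5,"wz": 29.1,"jaw": 0.0},{"x": -0.516,"y": -0.138,"z": -0.054,"wx": 8.9,"wy": -2.5,"wz": 29.1,"jaw": 0.0},{"x": -0.516,"y": -0.138,"z": -0.054,"wx": 8.9,"wy": -2.5,"wz": 29.1,"jaw": 0.0},{"x": -0.516,"y": -0.138,"z": -0.054,"wx": 8.9,"wy": -2.5,"wz": 29.1,"jaw": 0.0},{"x": -0.516,"y": -0.138,"z": -0.054,"wx": 8.9,"wy": -2.5,"wz": 29.1,"jaw": 0.0},{"x": -0.516,"y": -0.138,"z": -0.054,"wx": 8.9,"wy": -2.5,"wz": 29.1,"jaw": 0.0},{"x": -0.516,"y": -0.138,"z": -0.054,"wx": 8.9,"wy": -2.5,"wz": 29.1,"jaw": 0.0},{"x": -0.516,"y": -0.138,"z": -0.054,"wx": 8.9,"wy": -2.5,"wz": 29.1,"jaw": 0.0},{"x": -0.516,"y": -0.138,"z": -0.054,"wx": 8.9,"wy": -2.5,"wz": 29.1,"jaw": 0.0},{"x": -0.516,"y": -0.138,"z": -0.054,"wx": 8.9,"wy": -2.5,"wz": 29.1,"jaw": 0.0},{"x": -0.516,"y": -0.138,"z": -0.054,"wx": 8.9,"wy": -2.5,"wz": 29.1,"jaw": 0.0},{"x": -0.516,"y": -0.138,"z": -0.054,"wx": 8.9,"wy": -2.5,"wz": 29.1,"jaw": 0.0},{"x": -0.516,"y": -0.138,"z": -0.054,"wx": 8.9,"wy": -2.5,"wz": 29.1,"jaw": 0.0},{"x": -0.516,"y": -0.138,"z": -0.054,"wx": 8.9,"wy": -2.5,"wz": 29.1,"jaw": 0.0},{"x": -0.516,"y": -0.138,"z": -0.054,"wx": 8.9,"wy": -2.5,"wz": 29.1,"jaw": 0.0},{"x": -0.516,"y": -0.138,"z": -0.054,"wx": 8.9,"wy": -2.5,"wz": 29.1,"jaw": 0.0}])

```text
t: 11.93
tool_pos: [0.4657, -0.3373, 0.2375]
eef_rot: [-3.137, -0.001, 1.132]
contact_force: [0.3, 0.3, -0.7]
finger_gap: 0.0948
gripper_force: 0.0
```

Run:
```python
from h import *
p,f=wlook("medium",(.4653,-.339,-.44));print(p,f)
print(rel([p[0],p[1],.014],p[2]+np.pi/2))
imaging.grab_frame("top");k=imaging.get_calibration("top")
for d in imaging.landmark_of("can_slim_c","top"):
    P=onz(k,d["uv"],.046)[:2]-RO;print(np.round(d["uv"],0),d["conf"],"rack xy",P@[np.cos(RY),np.sin(RY)],P@[-np.sin(RY),np.cos(RY)])
```

```text
[281.04839186 187.93203996] [280.2, 187.7] 0.67 3191
[ 0.46439754 -0.33937353 -0.42120819] 0.9550476125704738
(array([-2.600e-03,  1.000e-04,  2.244e-01]), array([-0.19, -0.01, -0.99]))
[241. 266.] 0.87 rack xy -0.1252395916806811 0.007132953815905763
[368. 214.] 0.82 rack xy 0.03239253037331733 -0.4420962002905056
[334. 163.] 0.56 rack xy 0.22577277990758515 -0.3390566037937664
```

Request:
play_rows(grip_force=25, increments=[{"x": -0.003,"y": 0.0,"z": 0.04,"wx": 0.0,"wy": 0.0,"wz": -1.0,"jaw": 0.0},{"x": -0.003,"y": 0.0,"z": 0.08,"wx": 0.0,"wy": 0.0,"wz": -1.0,"jaw": 0.0},{"x": -0.003,"y": 0.0,"z": 0.12,"wx": 0.0,"wy": 0.0,"wz": -1.0,"jaw": 0.0},{"x": -0.003,"y": 0.0,"z": 0.16,"wx": 0.0,"wy": 0.0,"wz": -1.0,"jaw": 0.0},{"x": -0.003,"y": 0.0,"z": 0.195,"wx": 0.0,"wy": 0.0,"wz": -1.0,"jaw": 0.0},{"x": -0.003,"y": 0.0,"z": 0.213,"wx": 0.0,"wy": 0.0,"wz": -1.0,"jaw": 0.0},{"x": -0.003,"y": 0.0,"z": 0.224,"wx": 0.0,"wy": 0.0,"wz": -1.0,"jaw": 0.0},{"x": -0.003,"y": 0.0,"z": 0.224,"wx": 0.0,"wy": 0.0,"wz": -1.0,"jaw": 0.0},{"x": -0.003,"y": 0.0,"z": 0.224,"wx": 0.0,"wy": 0.0,"wz": -1.0,"jaw": 1.0},{"x": -0.003,"y": 0.0,"z": 0.224,"wx": 0.0,"wy": 0.0,"wz": -1.0,"jaw": 1.0},{"x": -0.003,"y": 0.0,"z": 0.224,"wx": 0.0,"wy": 0.0,"wz": -1.0,"jaw": 1.0},{"x": -0.003,"y": 0.0,"z": 0.224,"wx": 0.0,"wy": 0.0,"wz": -1.0,"jaw": 1.0},{"x": -0.003,"y": 0.0,"z": 0.224,"wx": 0.0,"wy": 0.0,"wz": -1.0,"jaw": 1.0},{"x": -0.003,"y": 0.0,"z": 0.224,"wx": 0.0,"wy": 0.0,"wz": -1.0,"jaw": 1.0},{"x": -0.003,"y": 0.0,"z": 0.224,"wx": 0.0,"wy": 0.0,"wz": -1.0,"jaw": 1.0},{"x": -0.003,"y": 0.0,"z": 0.224,"wx": 0.0,"wy": 0.0,"wz": -1.0,"jaw": 1.0},{"x": -0.003,"y": 0.0,"z": 0.224,"wx": 0.0,"wy": 0.0,"wz": -1.0,"jaw": 1.0},{"x": -0.003,"y": 0.0,"z": 0.224,"wx": 0.0,"wy": 0.0,"wz": -1.0,"jaw": 1.0}])

```text
t: 13.63
tool_pos: [0.4641, -0.3415, 0.0155]
eef_rot: [-3.139, 0.0, 1.148]
contact_force: [-1.5, 0.7, 3.9]
finger_gap: 0.0529
gripper_force: 25.0
```

Request:
play_rows(increments=[{"x": 0.0,"y": 0.0,"z": -0.02,"wx": 0.0,"wy": 0.0,"wz": 0.0,"jaw": 1.0},{"x": 0.0,"y": 0.0,"z": -0.05,"wx": 0.0,"wy": 0.0,"wz": 0.0,"jaw": 1.0},{"x": 0.0,"y": 0.0,"z": -0.09,"wx": 0.0,"wy": 0.0,"wz": 0.0,"jaw": 1.0},{"x": 0.0,"y": 0.0,"z": -0.13,"wx": 0.0,"wy": 0.0,"wz": 0.0,"jaw": 1.0},{"x": 0.0,"y": 0.0,"z": -0.15,"wx": 0.0,"wy": 0.0,"wz": 0.0,"jaw": 1.0},{"x": 0.0,"y": 0.0,"z": -0.15,"wx": 0.0,"wy": 0.0,"wz": 0.0,"jaw": 1.0},{"x": 0.0,"y": 0.0,"z": -0.15,"wx": 0.0,"wy": 0.0,"wz": 0.0,"jaw": 1.0}])

```text
t: 14.22
tool_pos: [0.4647, -0.3418, 0.1657]
eef_rot: [-3.141, 0.001, 1.148]
contact_force: [-0.1, 0.8, -2.6]
finger_gap: 0.0525
gripper_force: 25.0
```

Run:
```python
from h import *
print(place(.079,.0265,.0145,.11,.002))
```

```text
((array([ 0.5279, -0.1115, -0.0127]), array([ -8.84,   2.26, -28.09])), array([0.57971159, 0.18539967, 0.17801035]))
```

Request:
play_rows(increments=[{"x": 0.528,"y": -0.111,"z": -0.013,"wx": -8.9,"wy": 2.3,"wz": -28.1,"jaw": 1.0},{"x": 0.528,"y": -0.111,"z": -0.013,"wx": -8.9,"wy": 2.3,"wz": -28.1,"jaw": 1.0},{"x": 0.528,"y": -0.111,"z": -0.013,"wx": -8.9,"wy": 2.3,"wz": -28.1,"jaw": 1.0},{"x": 0.528,"y": -0.111,"z": -0.013,"wx": -8.9,"wy": 2.3,"wz": -28.1,"jaw": 1.0},{"x": 0.528,"y": -0.111,"z": -0.013,"wx": -8.9,"wy": 2.3,"wz": -28.1,"jaw": 1.0},{"x": 0.528,"y": -0.111,"z": -0.013,"wx": -8.9,"wy": 2.3,"wz": -28.1,"jaw": 1.0},{"x": 0.528,"y": -0.111,"z": -0.013,"wx": -8.9,"wy": 2.3,"wz": -28.1,"jaw": 1.0},{"x": 0.528,"y": -0.111,"z": -0.013,"wx": -8.9,"wy": 2.3,"wz": -28.1,"jaw": 1.0},{"x": 0.528,"y": -0.111,"z": -0.013,"wx": -8.9,"wy": 2.3,"wz": -28.1,"jaw": 1.0},{"x": 0.528,"y": -0.111,"z": -0.013,"wx": -8.9,"wy": 2.3,"wz": -28.1,"jaw": 1.0},{"x": 0.528,"y": -0.111,"z": -0.013,"wx": -8.9,"wy": 2.3,"wz": -28.1,"jaw": 1.0},{"x": 0.528,"y": -0.111,"z": -0.013,"wx": -8.9,"wy": 2.3,"wz": -28.1,"jaw": 1.0},{"x": 0.528,"y": -0.111,"z": -0.013,"wx": -8.9,"wy": 2.3,"wz": -28.1,"jaw": 1.0},{"x": 0.528,"y": -0.111,"z": -0.013,"wx": -8.9,"wy": 2.3,"wz": -28.1,"jaw": 1.0},{"x": 0.528,"y": -0.111,"z": -0.013,"wx": -8.9,"wy": 2.3,"wz": -28.1,"jaw": 1.0},{"x": 0.528,"y": -0.111,"z": -0.013,"wx": -8.9,"wy": 2.3,"wz": -28.1,"jaw": 1.0},{"x": 0.528,"y": -0.111,"z": -0.013,"wx": -8.9,"wy": 2.3,"wz": -28.1,"jaw": 1.0}])

```text
t: 15.63
tool_pos: [0.5787, 0.1843, 0.1758]
eef_rot: [2.989, -0.001, 1.638]
contact_force: [1.3, -0.4, -1.9]
finger_gap: 0.0528
gripper_force: 25.0
```

Run:
```python
from h import *
print(place(.079,.0265,.0145,.0,.002))
```

```text
((array([0.001 , 0.0018, 0.108 ]), array([-0.23, -0.05, -0.06])), array([0.59687914, 0.18657576, 0.06936463]))
```

Request:
play_rows(increments=[{"x": 0.001,"y": 0.002,"z": 0.035,"wx": 0.0,"wy": 0.0,"wz": 0.0,"jaw": 1.0},{"x": 0.001,"y": 0.002,"z": 0.065,"wx": 0.0,"wy": 0.0,"wz": 0.0,"jaw": 1.0},{"x": 0.001,"y": 0.002,"z": 0.09,"wx": 0.0,"wy": 0.0,"wz": 0.0,"jaw": 1.0},{"x": 0.001,"y": 0.002,"z": 0.1,"wx": 0.0,"wy": 0.0,"wz": 0.0,"jaw": 1.0},{"x": 0.001,"y": 0.002,"z": 0.103,"wx": 0.0,"wy": 0.0,"wz": 0.0,"jaw": 1.0},{"x": 0.001,"y": 0.002,"z": 0.105,"wx": 0.0,"wy": 0.0,"wz": 0.0,"jaw": 1.0},{"x": 0.001,"y": 0.002,"z": 0.105,"wx": 0.0,"wy": 0.0,"wz": 0.0,"jaw": 1.0},{"x": 0.001,"y": 0.002,"z": 0.105,"wx": 0.0,"wy": 0.0,"wz": 0.0,"jaw": 1.0}])

```text
t: 16.3
tool_pos: [0.5994, 0.188, 0.077]
eef_rot: [2.981, -0.002, 1.639]
contact_force: [0.1, 0.4, -1.4]
finger_gap: 0.0524
gripper_force: 25.0
```

Request:
play_rows(increments=[{"x": 0.0,"y": 0.0,"z": 0.002,"wx": 0.0,"wy": 0.0,"wz": 0.0,"jaw": 1.0},{"x": 0.0,"y": 0.0,"z": 0.004,"wx": 0.0,"wy": 0.0,"wz": 0.0,"jaw": 1.0},{"x": 0.0,"y": 0.0,"z": 0.005,"wx": 0.0,"wy": 0.0,"wz": 0.0,"jaw": 1.0},{"x": 0.0,"y": 0.0,"z": 0.005,"wx": 0.0,"wy": 0.0,"wz": 0.0,"jaw": 1.0},{"x": 0.0,"y": 0.0,"z": 0.005,"wx": 0.0,"wy": 0.0,"wz": 0.0,"jaw": 1.0}])

```text
t: 16.72
tool_pos: [0.5989, 0.1881, 0.0699]
eef_rot: [2.985, -0.002, 1.639]
contact_force: [0.1, -0.7, -2.0]
finger_gap: 0.0527
gripper_force: 25.0
```

Request:
play_rows(increments=[{"x": 0.0,"y": 0.0,"z": 0.001,"wx": 0.0,"wy": 0.0,"wz": 0.0,"jaw": 1.0},{"x": 0.0,"y": 0.0,"z": 0.0015,"wx": 0.0,"wy": 0.0,"wz": 0.0,"jaw": 1.0},{"x": 0.0,"y": 0.0,"z": 0.0015,"wx": 0.0,"wy": 0.0,"wz": 0.0,"jaw": 1.0},{"x": 0.0,"y": 0.0,"z": 0.0015,"wx": 0.0,"wy": 0.0,"wz": 0.0,"jaw": 1.0}])

```text
t: 17.05
tool_pos: [0.5992, 0.1882, 0.0694]
eef_rot: [2.985, -0.002, 1.639]
contact_force: [-5.0, -0.4, 5.8]
finger_gap: 0.0524
gripper_force: 25.0
```

Contact is made, so I'll release and lift.

Request:
play_rows(increments=[{"x": 0.0,"y": 0.0,"z": -0.001,"wx": 0.0,"wy": 0.0,"wz": 0.0,"jaw": 0.0},{"x": 0.0,"y": 0.0,"z": -0.001,"wx": 0.0,"wy": 0.0,"wz": 0.0,"jaw": 0.0},{"x": 0.0,"y": 0.0,"z": -0.001,"wx": 0.0,"wy": 0.0,"wz": 0.0,"jaw": 0.0},{"x": 0.0,"y": 0.0,"z": -0.001,"wx": 0.0,"wy": 0.0,"wz": 0.0,"jaw": 0.0},{"x": 0.0,"y": 0.0,"z": -0.001,"wx": 0.0,"wy": 0.0,"wz": 0.0,"jaw": 0.0},{"x": 0.0,"y": 0.0,"z": -0.001,"wx": 0.0,"wy": 0.0,"wz": 0.0,"jaw": 0.0},{"x": 0.0,"y": 0.0,"z": -0.001,"wx": 0.0,"wy": 0.0,"wz": 0.0,"jaw": 0.0},{"x": 0.0,"y": 0.0,"z": -0.001,"wx": 0.0,"wy": 0.0,"wz": 0.0,"jaw": 0.0},{"x": 0.0,"y": 0.0,"z": -0.006,"wx": 0.0,"wy": 0.0,"wz": 0.0,"jaw": 0.0},{"x": 0.0,"y": 0.0,"z": -0.016,"wx": 0.0,"wy": 0.0,"wz": 0.0,"jaw": 0.0},{"x": 0.0,"y": 0.0,"z": -0.03,"wx": 0.0,"wy": 0.0,"wz": 0.0,"jaw": 0.0},{"x": 0.0,"y": 0.0,"z": -0.06,"wx": 0.0,"wy": 0.0,"wz": 0.0,"jaw": 0.0},{"x": 0.0,"y": 0.0,"z": -0.1,"wx": 0.0,"wy": 0.0,"wz": 0.0,"jaw": 0.0},{"x": 0.0,"y": 0.0,"z": -0.14,"wx": 0.0,"wy": 0.0,"wz": 0.0,"jaw": 0.0},{"x": 0.0,"y": 0.0,"z": -0.15,"wx": 0.0,"wy": 0.0,"wz": 0.0,"jaw": 0.0},{"x": 0.0,"y": 0.0,"z": -0.15,"wx": 0.0,"wy": 0.0,"wz": 0.0,"jaw": 0.0}])

```text
t: 18.38
tool_pos: [0.5785, 0.187, 0.2246]
eef_rot: [2.973, -0.004, 1.64]
contact_force: [0.8, 0.0, 0.2]
finger_gap: 0.095
gripper_force: 0.0
```

Run:
```python
from h import *
print(rel([.4685,-.144,.24],.04+np.pi/2))
```

```text
(array([-0.3226, -0.1278, -0.0387]), array([ 9.67, -0.37,  1.63]))
```

Request:
play_rows(increments=[{"x": -0.323,"y": -0.128,"z": -0.039,"wx": 9.6,"wy": -0.4,"wz": 1.6,"jaw": 0.0},{"x": -0.323,"y": -0.128,"z": -0.039,"wx": 9.6,"wy": -0.4,"wz": 1.6,"jaw": 0.0},{"x": -0.323,"y": -0.128,"z": -0.039,"wx": 9.6,"wy": -0.4,"wz": 1.6,"jaw": 0.0},{"x": -0.323,"y": -0.128,"z": -0.039,"wx": 9.6,"wy": -0.4,"wz": 1.6,"jaw": 0.0},{"x": -0.323,"y": -0.128,"z": -0.039,"wx": 9.6,"wy": -0.4,"wz": 1.6,"jaw": 0.0},{"x": -0.323,"y": -0.128,"z": -0.039,"wx": 9.6,"wy": -0.4,"wz": 1.6,"jaw": 0.0},{"x": -0.323,"y": -0.128,"z": -0.039,"wx": 9.6,"wy": -0.4,"wz": 1.6,"jaw": 0.0},{"x": -0.323,"y": -0.128,"z": -0.039,"wx": 9.6,"wy": -0.4,"wz": 1.6,"jaw": 0.0},{"x": -0.323,"y": -0.128,"z": -0.039,"wx": 9.6,"wy": -0.4,"wz": 1.6,"jaw": 0.0},{"x": -0.323,"y": -0.128,"z": -0.039,"wx": 9.6,"wy": -0.4,"wz": 1.6,"jaw": 0.0},{"x": -0.323,"y": -0.128,"z": -0.039,"wx": 9.6,"wy": -0.4,"wz": 1.6,"jaw": 0.0},{"x": -0.323,"y": -0.128,"z": -0.039,"wx": 9.6,"wy": -0.4,"wz": 1.6,"jaw": 0.0}])

```text
t: 19.38
tool_pos: [0.4655, -0.1444, 0.2335]
eef_rot: [-3.13, 0.002, 1.611]
contact_force: [-0.2, -0.5, 0.2]
finger_gap: 0.0946
gripper_force: 0.0
```

Run:
```python
from h import *
p,f=wlook("wide",(.4685,-.144,.04));print(p,f)
print(rel([p[0],p[1],.019],p[2]+np.pi/2))
imaging.grab_frame("top");k=imaging.get_calibration("top")
for d in imaging.landmark_of("can_medium_c","top"):
    P=onz(k,d["uv"],.06)[:2]-RO;print(np.round(d["uv"],0),d["conf"],"rack xy",P@[np.cos(RY),np.sin(RY)],P@[-np.sin(RY),np.cos(RY)])
```

```text
[284.90614943 187.91526479] [285.2, 191.9] 0.93 4320
[ 0.46749205 -0.14544804  0.06213096] 0.9843670186547585
(array([-0.0011,  0.004 ,  0.2148]), array([-0.67,  0.12, -1.15]))
[411. 283.] 0.88 rack xy -0.21733292058127393 -0.5565224848368463
[426. 248.] 0.75 rack xy -0.10137865822954358 -0.6236567517554694
```

Request:
play_rows(grip_force=25, increments=[{"x": -0.001,"y": 0.003,"z": 0.04,"wx": -0.5,"wy": 0.0,"wz": -1.1,"jaw": 0.0},{"x": -0.001,"y": 0.003,"z": 0.08,"wx": -0.5,"wy": 0.0,"wz": -1.1,"jaw": 0.0},{"x": -0.001,"y": 0.003,"z": 0.12,"wx": -0.5,"wy": 0.0,"wz": -1.1,"jaw": 0.0},{"x": -0.001,"y": 0.003,"z": 0.155,"wx": -0.5,"wy": 0.0,"wz": -1.1,"jaw": 0.0},{"x": -0.001,"y": 0.003,"z": 0.185,"wx": -0.5,"wy": 0.0,"wz": -1.1,"jaw": 0.0},{"x": -0.001,"y": 0.003,"z": 0.205,"wx": -0.5,"wy": 0.0,"wz": -1.1,"jaw": 0.0},{"x": -0.001,"y": 0.003,"z": 0.215,"wx": -0.5,"wy": 0.0,"wz": -1.1,"jaw": 0.0},{"x": -0.001,"y": 0.003,"z": 0.215,"wx": -0.5,"wy": 0.0,"wz": -1.1,"jaw": 0.0},{"x": -0.001,"y": 0.003,"z": 0.215,"wx": -0.5,"wy": 0.0,"wz": -1.1,"jaw": 1.0},{"x": -0.001,"y": 0.003,"z": 0.215,"wx": -0.5,"wy": 0.0,"wz": -1.1,"jaw": 1.0},{"x": -0.001,"y": 0.003,"z": 0.215,"wx": -0.5,"wy": 0.0,"wz": -1.1,"jaw": 1.0},{"x": -0.001,"y": 0.003,"z": 0.215,"wx": -0.5,"wy": 0.0,"wz": -1.1,"jaw": 1.0},{"x": -0.001,"y": 0.003,"z": 0.215,"wx": -0.5,"wy": 0.0,"wz": -1.1,"jaw": 1.0},{"x": -0.001,"y": 0.003,"z": 0.215,"wx": -0.5,"wy": 0.0,"wz": -1.1,"jaw": 1.0},{"x": -0.001,"y": 0.003,"z": 0.215,"wx": -0.5,"wy": 0.0,"wz": -1.1,"jaw": 1.0},{"x": -0.001,"y": 0.003,"z": 0.215,"wx": -0.5,"wy": 0.0,"wz": -1.1,"jaw": 1.0},{"x": -0.001,"y": 0.003,"z": 0.215,"wx": -0.5,"wy": 0.0,"wz": -1.1,"jaw": 1.0}])

```text
t: 21.0
tool_pos: [0.4681, -0.1473, 0.0207]
eef_rot: [3.14, 0.004, 1.63]
contact_force: [5.0, 1.3, 4.6]
finger_gap: 0.0634
gripper_force: 25.0
```

Request:
play_rows(increments=[{"x": 0.0,"y": 0.0,"z": -0.02,"wx": 0.0,"wy": 0.0,"wz": 0.0,"jaw": 1.0},{"x": 0.0,"y": 0.0,"z": -0.05,"wx": 0.0,"wy": 0.0,"wz": 0.0,"jaw": 1.0},{"x": 0.0,"y": 0.0,"z": -0.09,"wx": 0.0,"wy": 0.0,"wz": 0.0,"jaw": 1.0},{"x": 0.0,"y": 0.0,"z": -0.13,"wx": 0.0,"wy": 0.0,"wz": 0.0,"jaw": 1.0},{"x": 0.0,"y": 0.0,"z": -0.16,"wx": 0.0,"wy": 0.0,"wz": 0.0,"jaw": 1.0},{"x": 0.0,"y": 0.0,"z": -0.16,"wx": 0.0,"wy": 0.0,"wz": 0.0,"jaw": 1.0},{"x": 0.0,"y": 0.0,"z": -0.16,"wx": 0.0,"wy": 0.0,"wz": 0.0,"jaw": 1.0}])

```text
t: 21.58
tool_pos: [0.4665, -0.1465, 0.18]
eef_rot: [-3.14, 0.004, 1.63]
contact_force: [-0.1, -0.0, -3.6]
finger_gap: 0.0634
gripper_force: 25.0
```

Run:
```python
from h import *
print(place(.079,.032,.0153,.11,.002))
```

```text
((array([ 0.3246,  0.132 , -0.0041]), array([-9.11,  0.25, -0.49])), array([0.57897806, 0.18534942, 0.18265248]))
```

Request:
play_rows(increments=[{"x": 0.325,"y": 0.132,"z": -0.004,"wx": -9.1,"wy": 0.2,"wz": -0.5,"jaw": 1.0},{"x": 0.325,"y": 0.132,"z": -0.004,"wx": -9.1,"wy": 0.2,"wz": -0.5,"jaw": 1.0},{"x": 0.325,"y": 0.132,"z": -0.004,"wx": -9.1,"wy": 0.2,"wz": -0.5,"jaw": 1.0},{"x": 0.325,"y": 0.132,"z": -0.004,"wx": -9.1,"wy": 0.2,"wz": -0.5,"jaw": 1.0},{"x": 0.325,"y": 0.132,"z": -0.004,"wx": -9.1,"wy": 0.2,"wz": -0.5,"jaw": 1.0},{"x": 0.325,"y": 0.132,"z": -0.004,"wx": -9.1,"wy": 0.2,"wz": -0.5,"jaw": 1.0},{"x": 0.325,"y": 0.132,"z": -0.004,"wx": -9.1,"wy": 0.2,"wz": -0.5,"jaw": 1.0},{"x": 0.325,"y": 0.132,"z": -0.004,"wx": -9.1,"wy": 0.2,"wz": -0.5,"jaw": 1.0},{"x": 0.325,"y": 0.132,"z": -0.004,"wx": -9.1,"wy": 0.2,"wz": -0.5,"jaw": 1.0},{"x": 0.325,"y": 0.132,"z": -0.004,"wx": -9.1,"wy": 0.2,"wz": -0.5,"jaw": 1.0},{"x": 0.325,"y": 0.132,"z": -0.004,"wx": -9.1,"wy": 0.2,"wz": -0.5,"jaw": 1.0},{"x": 0.325,"y": 0.132,"z": -0.004,"wx": -9.1,"wy": 0.2,"wz": -0.5,"jaw": 1.0},{"x": 0.325,"y": 0.132,"z": -0.004,"wx": -9.1,"wy": 0.2,"wz": -0.5,"jaw": 1.0}])

```text
t: 22.67
tool_pos: [0.578, 0.1845, 0.1801]
eef_rot: [2.988, 0.001, 1.638]
contact_force: [0.6, 0.9, -3.5]
finger_gap: 0.0635
gripper_force: 25.0
```

Run:
```python
from h import *
cv2.imwrite("pics/h3.png",imaging.grab_frame("wrist")[:,:,::-1])
print(place(.079,.032,.0153,.0,.002))
```

```text
((array([0.0009, 0.0013, 0.1083]), array([-0.16,  0.06, -0.09])), array([0.59614562, 0.18652551, 0.07400677]))
```

View pics/h3.png

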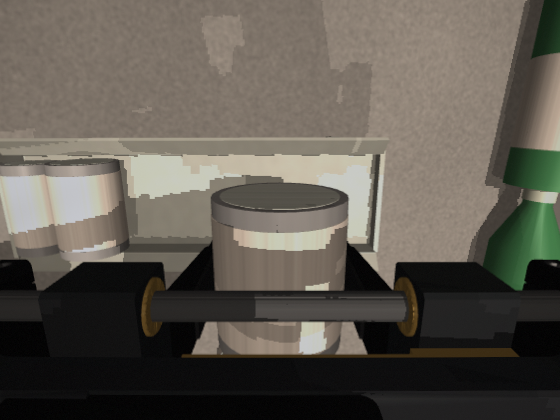

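The slim can (25,205) and medium can (87,208) lie side by side at the low end of the chute. The wide can is in the gripper at (280,265). I'll lower it.

Request:
play_rows(increments=[{"x": 0.001,"y": 0.001,"z": 0.035,"wx": 0.0,"wy": 0.0,"wz": 0.0,"jaw": 1.0},{"x": 0.001,"y": 0.001,"z": 0.065,"wx": 0.0,"wy": 0.0,"wz": 0.0,"jaw": 1.0},{"x": 0.001,"y": 0.001,"z": 0.09,"wx": 0.0,"wy": 0.0,"wz": 0.0,"jaw": 1.0},{"x": 0.001,"y": 0.001,"z": 0.1,"wx": 0.0,"wy": 0.0,"wz": 0.0,"jaw": 1.0},{"x": 0.001,"y": 0.001,"z": 0.103,"wx": 0.0,"wy": 0.0,"wz": 0.0,"jaw": 1.0},{"x": 0.001,"y": 0.001,"z": 0.105,"wx": 0.0,"wy": 0.0,"wz": 0.0,"jaw": 1.0},{"x": 0.001,"y": 0.001,"z": 0.105,"wx": 0.0,"wy": 0.0,"wz": 0.0,"jaw": 1.0},{"x": 0.001,"y": 0.001,"z": 0.105,"wx": 0.0,"wy": 0.0,"wz": 0.0,"jaw": 1.0}])

```text
t: 23.38
tool_pos: [0.5979, 0.1883, 0.081]
eef_rot: [2.981, -0.0, 1.639]
contact_force: [0.3, 0.6, -2.5]
finger_gap: 0.0634
gripper_force: 25.0
```

Request:
play_rows(increments=[{"x": 0.0,"y": 0.0,"z": 0.002,"wx": 0.0,"wy": 0.0,"wz": 0.0,"jaw": 1.0},{"x": 0.0,"y": 0.0,"z": 0.004,"wx": 0.0,"wy": 0.0,"wz": 0.0,"jaw": 1.0},{"x": 0.0,"y": 0.0,"z": 0.005,"wx": 0.0,"wy": 0.0,"wz": 0.0,"jaw": 1.0},{"x": 0.0,"y": 0.0,"z": 0.005,"wx": 0.0,"wy": 0.0,"wz": 0.0,"jaw": 1.0},{"x": 0.0,"y": 0.0,"z": 0.005,"wx": 0.0,"wy": 0.0,"wz": 0.0,"jaw": 1.0}])

```text
t: 23.8
tool_pos: [0.5973, 0.1882, 0.0738]
eef_rot: [2.985, 0.0, 1.639]
contact_force: [0.5, -0.2, -2.2]
finger_gap: 0.0635
gripper_force: 25.0
```

Request:
play_rows(increments=[{"x": 0.0,"y": 0.0,"z": 0.001,"wx": 0.0,"wy": 0.0,"wz": 0.0,"jaw": 1.0},{"x": 0.0,"y": 0.0,"z": 0.0015,"wx": 0.0,"wy": 0.0,"wz": 0.0,"jaw": 1.0},{"x": 0.0,"y": 0.0,"z": 0.0015,"wx": 0.0,"wy": 0.0,"wz": 0.0,"jaw": 1.0},{"x": 0.0,"y": 0.0,"z": 0.0015,"wx": 0.0,"wy": 0.0,"wz": 0.0,"jaw": 1.0}])

```text
t: 24.13
tool_pos: [0.5974, 0.1883, 0.0737]
eef_rot: [2.986, 0.0, 1.639]
contact_force: [-6.1, -1.1, 5.8]
finger_gap: 0.0638
gripper_force: 25.0
```

Request:
play_rows(increments=[{"x": 0.0,"y": 0.0,"z": -0.001,"wx": 0.0,"wy": 0.0,"wz": 0.0,"jaw": 0.0},{"x": 0.0,"y": 0.0,"z": -0.001,"wx": 0.0,"wy": 0.0,"wz": 0.0,"jaw": 0.0},{"x": 0.0,"y": 0.0,"z": -0.001,"wx": 0.0,"wy": 0.0,"wz": 0.0,"jaw": 0.0},{"x": 0.0,"y": 0.0,"z": -0.001,"wx": 0.0,"wy": 0.0,"wz": 0.0,"jaw": 0.0},{"x": 0.0,"y": 0.0,"z": -0.001,"wx": 0.0,"wy": 0.0,"wz": 0.0,"jaw": 0.0},{"x": 0.0,"y": 0.0,"z": -0.001,"wx": 0.0,"wy": 0.0,"wz": 0.0,"jaw": 0.0},{"x": 0.0,"y": 0.0,"z": -0.001,"wx": 0.0,"wy": 0.0,"wz": 0.0,"jaw": 0.0},{"x": 0.0,"y": 0.0,"z": -0.001,"wx": 0.0,"wy": 0.0,"wz": 0.0,"jaw": 0.0},{"x": 0.0,"y": 0.0,"z": -0.006,"wx": 0.0,"wy": 0.0,"wz": 0.0,"jaw": 0.0},{"x": 0.0,"y": 0.0,"z": -0.016,"wx": 0.0,"wy": 0.0,"wz": 0.0,"jaw": 0.0},{"x": 0.0,"y": 0.0,"z": -0.03,"wx": 0.0,"wy": 0.0,"wz": 0.0,"jaw": 0.0},{"x": 0.0,"y": 0.0,"z": -0.06,"wx": 0.0,"wy": 0.0,"wz": 0.0,"jaw": 0.0},{"x": 0.0,"y": 0.0,"z": -0.1,"wx": 0.0,"wy": 0.0,"wz": 0.0,"jaw": 0.0},{"x": 0.0,"y": 0.0,"z": -0.14,"wx": 0.0,"wy": 0.0,"wz": 0.0,"jaw": 0.0},{"x": 0.0,"y": 0.0,"z": -0.15,"wx": 0.0,"wy": 0.0,"wz": 0.0,"jaw": 0.0},{"x": 0.0,"y": 0.0,"z": -0.15,"wx": 0.0,"wy": 0.0,"wz": 0.0,"jaw": 0.0},{"x": 0.0,"y": 0.0,"z": -0.15,"wx": 0.0,"wy": 0.0,"wz": 0.0,"jaw": 0.0},{"x": 0.0,"y": 0.0,"z": -0.15,"wx": 0.0,"wy": 0.0,"wz": 0.0,"jaw": 0.0},{"x": 0.0,"y": 0.0,"z": -0.15,"wx": 0.0,"wy": 0.0,"wz": 0.0,"jaw": 0.0},{"x": 0.0,"y": 0.0,"z": -0.15,"wx": 0.0,"wy": 0.0,"wz": 0.0,"jaw": 0.0}])

```text
t: 25.8
tool_pos: [0.5732, 0.1863, 0.2178]
eef_rot: [2.989, 0.001, 1.639]
contact_force: [0.1, -0.2, 0.4]
finger_gap: 0.0949
gripper_force: 0.0
```

Request:
play_rows(increments=[{"x": 0.0,"y": 0.0,"z": 0.0,"wx": 0.0,"wy": 0.0,"wz": 0.0,"jaw": 0.0},{"x": 0.0,"y": 0.0,"z": 0.0,"wx": 0.0,"wy": 0.0,"wz": 0.0,"jaw": 0.0},{"x": 0.0,"y": 0.0,"z": 0.0,"wx": 0.0,"wy": 0.0,"wz": 0.0,"jaw": 0.0},{"x": 0.0,"y": 0.0,"z": 0.0,"wx": 0.0,"wy": 0.0,"wz": 0.0,"jaw": 0.0},{"x": 0.0,"y": 0.0,"z": 0.0,"wx": 0.0,"wy": 0.0,"wz": 0.0,"jaw": 0.0},{"x": 0.0,"y": 0.0,"z": 0.0,"wx": 0.0,"wy": 0.0,"wz": 0.0,"jaw": 0.0},{"x": 0.0,"y": 0.0,"z": 0.0,"wx": 0.0,"wy": 0.0,"wz": 0.0,"jaw": 0.0},{"x": 0.0,"y": 0.0,"z": 0.0,"wx": 0.0,"wy": 0.0,"wz": 0.0,"jaw": 0.0},{"x": 0.0,"y": 0.0,"z": 0.0,"wx": 0.0,"wy": 0.0,"wz": 0.0,"jaw": 0.0},{"x": 0.0,"y": 0.0,"z": 0.0,"wx": 0.0,"wy": 0.0,"wz": 0.0,"jaw": 0.0},{"x": 0.0,"y": 0.0,"z": 0.0,"wx": 0.0,"wy": 0.0,"wz": 0.0,"jaw": 0.0},{"x": 0.0,"y": 0.0,"z": 0.0,"wx": 0.0,"wy": 0.0,"wz": 0.0,"jaw": 0.0}])

```text
t: 26.8
tool_pos: [0.5742, 0.1866, 0.2204]
eef_rot: [2.985, 0.0, 1.639]
contact_force: [-0.5, 0.8, 0.2]
finger_gap: 0.095
gripper_force: 0.0
```

Run:
```python
from h import *
a=imaging.grab_frame("side")[:,:,::-1][60:420,100:500];b=imaging.grab_frame("wrist")[:,:,::-1][60:420,:400]
cv2.imwrite("pics/end.png",np.hstack([a,b]))
```

```text
(no output)
```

View pics/end.png

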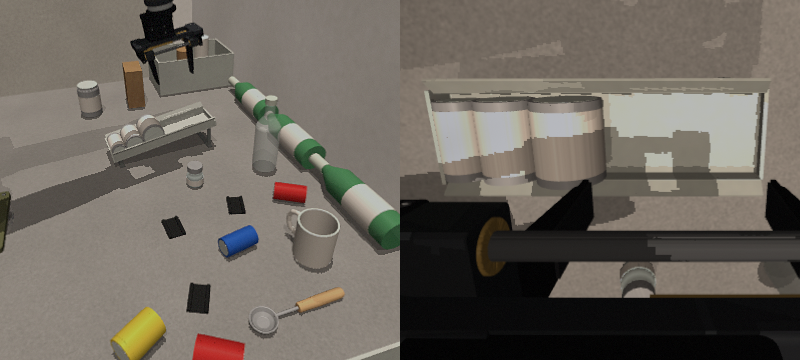

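The end view shows slim, medium and wide in order against the stop: in the wrist half at (455,140), (500,140) and (568,140). The gripper is clear of the rack, and the other things look to be where they were.

```bash
python3 -c "
from plant import bot
print(bot.sign_off())"
```

```text
the job is handed in; nothing more can be done
None
```

The slim, medium and wide cans were loaded in that order and rest against the stop and each other in the final picture; the job was handed in at about 27 s, and no verdict came back.

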